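Pack the entrance box flush and check it by touch

ROBOT

A 6-joint arm with a two-finger parallel gripper is mounted at the origin on the work surface. World frame = base frame: x ahead of the robot, y to its left, z up, the work surface at z = 0. Lengths are in mm, angles in rad, forces in N, time in s.
With the tool pointing down it reaches from about 350 to 975 mm from the base axis. Payload 7.1 kg.
Tool frame: the origin (TCP) lies between the finger pads; the fingertips stand 19 mm ahead of it and the grasp point (between the pads) is the TCP; z points along the fingers, y is the line along which they close (so a half turn about z gives the same grasp; the last joint's range is limited). The gripper opens to 88 mm and grips with 3 to 60 N. Pads are 20 mm wide; open, the fingers measure 115 mm over their backs; the gripper's body (75 mm by 178 mm) begins 61 mm behind the grasp point.
Start: joints at [1.158, 0.423, 1.63, -0, 1.089, -0.019], TCP at [239.78, 577.157, 241.675] pointing down, gripper open.
Joint ranges: [-3, 3], [-0.9, 2.11], [0.09, 2.58], [-1.31, 4.45], [0.11, 2.69], [-2.54, 2.54]. Speed limits (rad/s): [2.39, 2.39, 3.01, 3.14, 3.14, 3.14].

INTERFACE

Orientations are given as a rotation vector (axis times angle).
In Python, from workcell import ctrl gives the robot as it stands.
- The arm moves only by the tool arm_command, never from a script. Its argument "series" is a list of rows, each an object with "linear": the shift along the tool's x, y, z in m, a list of three; "turn": the turn about the tool's z in rad. A call has 1 to 10 rows; each row shifts and turns the commanded pose from where the row before left it, along the tool's axes as they then stand; what a row does not reach is not made up. A row lasts 1/10 s, in which the tool goes at most 50 mm and 8.59 degrees, less where a joint would pass 70% of its speed; a pose out of reach is approached as far as the arm can. A call with a gripper value outside its range is refused whole. "jaw" is the opening, from -1 (shut) to 1 (fully open), set as the call begins (left out, the last holds). The fingers move at their own pace and stop on an object; the grip force is fixed at half the most. Time passes only in rows, so rows that do not move let the fingers close. It gives the time, the measured TCP pose, the force, the opening and the grip force at its end, in the units of the state.
- ctrl.get_obs(): the state, without advancing time (a new reading comes with each control period).
- ctrl.get_image(name): name is "scene" or "top" or "wrist"; returns a dict with "frame" (384x512x3 uint8, blue, green, red), "fx", "fy", "cx", "cy" (pixels), "rvec" (rotation vector, rad) and "tvec" (3), from world to camera coordinates, as OpenCV has them. Camera axes: x right, y down, z forward; pixel columns grow to the right and rows downward; lengths in mm; the calibration is good to about 2 mm. The wrist camera is an equidistant fisheye: a pixel r from the principal point sees the ray r / f radians off the axis. A picture is of the moment at which its call begins. There is no depth.
- ctrl.close_job(): hands the job in; it is judged then, once.
The state is a dict: "t": time; "qpos": joint angles; "qvel": joint speeds; "joint_torque": joint torques, N m; "ee_pos": TCP position; "orientation": TCP orientation; "ft_force": force on the tool from outside, world axes, zero at the start; "moment": the same for the moment, N m; "width": finger opening in mm; "grasp_force": force on a finger pad.
Only numpy, scipy, OpenCV 4.12 (cv2) and the standard library are available. Lean on these libraries where they do the work, as an engineer would, in place of code of your own. Each camera call takes 0.05 s, during which the arm holds its last target. There are 200 camera calls.

TASK

Take the orange flashlight out of its leaning cradle, lay it down on the bare ledge and let go of it, then take it again and set it lengthwise into the empty cell of the dark wooden box. Press the flashlight, the brass tin and the silver case gently down until none of them stands above the rim, then run the fingertips, lightly touching, across all three from the case over the tin to the flashlight. Finish with everything still flush, and leave the bowl with its marble and the padlock where they are.

Things in the scene. Friction and masses are not known exactly. Their poses are not given: they have to be found in the camera images.
- box: Dark wooden box, fixed, 170 (x) x 163 (y) x 40 mm; origin: centre of its underside; rim 40 mm above it. Open top, three cells side by side along y, each 156 mm long in x: flashlight cell (centre y +58 mm, 35 wide, empty), tin cell (y +13.5, 46 wide), case cell (y -44.5, 62 wide). Outer walls 6 to 7 mm; the 4 mm dividers end 3 mm below the rim. Yaw within 0.2 rad.
- cell (a point): Centre of the mouth of the empty flashlight cell, at rim height. Its floor is a grey lift plate 16 mm below the rim; it stays where it is pressed (about 5 N moves it) and stops 14 mm lower. A flashlight laid on it stands 14 mm above the rim, and is exactly flush once the plate is pressed to its stop.
- tin_top (a point): Centre of the top face of the brass tin (152 x 42 mm top, long along box x), snug in its cell: it stands 0 to 8 mm above the rim at the start, slides straight down when pressed (about 5 N) and stops flush with the rim; it stays where it is pressed and cannot be lifted out.
- case_top (a point): Centre of the top face of the silver aluminium sunglasses case (152 x 58 mm top, long along box x), snug in its cell: it stands 0 to 8 mm above the rim at the start, and behaves like the tin (about 5 N, stops flush with the rim).
- tin: The brass tin, same axes as the box; origin 15 mm below its top face.
- case: The silver sunglasses case, same axes as the box; origin 16 mm below its top face.
- cradle: Steel cradle fixed to the ledge; origin at its underside, foot plate x -35 to +75 mm, 70 mm wide. A trough of 3 mm sheet (39 mm wide in y) covers the lower 62 mm of the flashlight, which leans 25 degrees from upright, its top towards the cradle's -x. The rest is bare. It comes out by drawing it 65 mm along its own length. Yaw within 0.3 rad. The ledge between cradle and box is bare.
- flashlight_centre (a point): Centre of the orange flashlight, a flat-sided bar 30 x 30 x 148 mm, 105 to 210 g, z along its length towards the lens (its upper end in the cradle); x and y square to its flat sides, y level in the cradle and equal to the cradle's y.
- flashlight: The flashlight itself; its origin is its centre, same axes as point flashlight_centre.
- lift: The grey lift plate in the flashlight cell, 154 x 33 x 4 mm; its top is 24 mm above its origin, which lies at the level of the box's underside while the plate is up.
- bowl: Bystander: pale blue ceramic bowl, 130 mm across, 55 mm high, holding the marble; origin at the centre of its underside.
- marble_center (a point): Bystander: green glass marble, 22 mm, lying in the bowl; its centre.
- padlock: Bystander: brass padlock lying on the ledge, about 75 x 40 x 22 mm; origin under the middle of its brass part.
There are look-alikes about, which are no part of the job. There is more than one size of the box; the one meant has the size given above.

How it is judged:
By the outcome, as a careful person would: the job done as asked, in the order asked, and still so for the second after the job is handed in, with the robot touching nothing.
It also fails if it takes over 72 s, if anything falls off the work surface, if the arm or the gripper's body presses on something with over 40 N, if the wrist force passes 120 N, or if a joint passes its speed limit or range.

## Working session

There is one attempt and no reset: what is moved stays moved. The work goes in short steps, Python scripts to look and compute and a tool call to move; the robot and the scene stay as the last step left them, time stands still between calls to the robot, and variables do not carry over. Pictures are saved under pics/ and viewed, at most 10 in all, crops included, and the job is handed in when it is done.

Besides the shell and the picture viewer there is one more tool, called after "Emit:" as name(argument=value, ...) on one line, values as JSON. arm_command: Moves the arm, as the interface text tells. Its arguments: {"type":"object","properties":{"series":{"type":"array"},"jaw":{"type":"number"}},"required":["series"]}

```bash
mkdir -p pics; ls; python3 - <<'E'
from workcell import ctrl
import cv2,numpy as np
o=ctrl.get_obs(); print({k:np.round(v,3).tolist() for k,v in o.items()})
for n in ("scene","top"):
    d=ctrl.get_image(n); cv2.imwrite(f"pics/{n}0.png",d["frame"])
    print(n,{k:np.round(d[k],3).tolist() for k in d if k!="frame"})
    R=cv2.Rodrigues(np.array(d["rvec"],float))[0]; print((-R.T@np.array(d["tvec"]).ravel()).round())
E
```

```text
pics
{'t': 0.0, 'qpos': [1.158, 0.424, 1.631, -0.0, 1.089, -0.019], 'qvel': [-0.002, -0.0, -0.001, 0.0, -0.001, -0.0], 'joint_torque': [0.002, -54.462, -27.367, 0.064, 0.023, -0.0], 'ee_pos': [239.571, 576.692, 240.905], 'orientation': [-0.614, -3.081, 0.002], 'ft_force': [0.681, -0.617, -0.632], 'moment': [0.012, 0.006, 0.061], 'grasp_force': 0.0, 'width': 87.934}
scene {'fx': 396.537, 'fy': 396.537, 'cx': 253.727, 'cy': 190.997, 'rvec': [1.452, 2.286, -0.735], 'tvec': [282.801, -372.04, 1390.43]}
[1132.  213.  908.]
top {'fx': 420.067, 'fy': 420.067, 'cx': 251.739, 'cy': 197.204, 'rvec': [2.175, -2.188, 0.035], 'tvec': [-6.077, 573.191, 1181.017]}
[ 507.  -37. 1211.]
```

View pics/scene0.png

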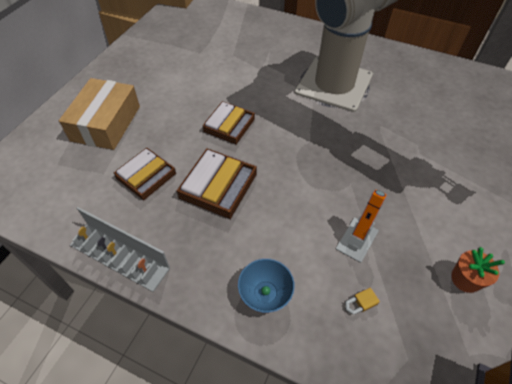

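View pics/top0.png

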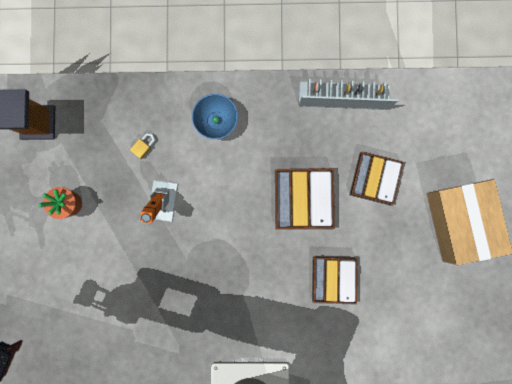

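The three box candidates in the top view are at (305,198), about 60 px, or 163 mm; at (377,178), about 45 px; and at (336,279), about 46 px. Only the one at (305,198) fits 170x163. The orange flashlight leans in the cradle at (158,205), and the orange plant pot at (60,203) is a look-alike. I'll measure these and confirm in a crop.

```bash
cat > h.py <<'E'
from workcell import ctrl
import cv2,numpy as np
from scipy.spatial.transform import Rotation as Ro
def cam(n):
    d=ctrl.get_image(n); d["R"]=cv2.Rodrigues(np.array(d["rvec"],float))[0]
    d["t"]=np.array(d["tvec"],float).ravel(); d["c"]=-d["R"].T@d["t"]; d["fish"]=n=="wrist"; return d
def ray(d,uv):
    x=(uv[0]-d["cx"])/d["fx"]; y=(uv[1]-d["cy"])/d["fy"]
    if d["fish"]:
        r=np.hypot(x,y)+1e-9; v=np.array([x/r*np.sin(r),y/r*np.sin(r),np.cos(r)])
    else: v=np.array([x,y,1.])
    v=d["R"].T@v; return v/np.linalg.norm(v)
def onz(d,uv,z):
    v=ray(d,uv); return d["c"]+v*(z-d["c"][2])/v[2]
def tri(d1,a,d2,b):
    v,w=ray(d1,a),ray(d2,b); A=np.stack([v,-w],1); s=np.linalg.lstsq(A,d2["c"]-d1["c"],rcond=None)[0]
    p,q=d1["c"]+s[0]*v,d2["c"]+s[1]*w; return (p+q)/2,np.linalg.norm(p-q)
def proj(d,p):
    q=d["R"]@np.asarray(p,float)+d["t"]
    if d["fish"]:
        r=np.hypot(q[0],q[1]); a=np.arctan2(r,q[2]); return np.array([d["cx"]+d["fx"]*a*q[0]/r,d["cy"]+d["fy"]*a*q[1]/r])
    return np.array([d["cx"]+d["fx"]*q[0]/q[2],d["cy"]+d["fy"]*q[1]/q[2]])
E
python3 - <<'E'
from h import *
T=cam("top");S=cam("scene")
def big(d,m,near):
    cs,_=cv2.findContours(m.astype(np.uint8),cv2.RETR_EXTERNAL,cv2.CHAIN_APPROX_NONE)
    cs=[c for c in cs if cv2.contourArea(c)>40]
    return min(cs,key=lambda c:np.linalg.norm(c.mean(0)[0]-near))
h=cv2.cvtColor(T["frame"],cv2.COLOR_BGR2HSV)
b,g,r=[T["frame"][...,i].astype(int) for i in range(3)]
m=(h[...,1]>90)&(h[...,2]<120)&((h[...,0]<15)|(h[...,0]>170))
c=big(T,m,(305,198)); 
pts=np.array([onz(T,p[0],40)[:2] for p in c],np.float32); R=cv2.minAreaRect(pts); print("box",R,cv2.boxPoints(R).round(1).tolist())
for nm,d,near in(("top",T,(153,207)),("scene",S,(368,215))):
    hh=cv2.cvtColor(d["frame"],cv2.COLOR_BGR2HSV)
    m=((hh[...,0]<14)&(hh[...,1]>150)&(hh[...,2]>80))
    c=big(d,m,near); print(nm,cv2.minAreaRect(c),cv2.boxPoints(cv2.minAreaRect(c)).round(1).tolist())
a=cv2.resize(T["frame"][165:240,125:200],(390,390),interpolation=cv2.INTER_CUBIC)
b=cv2.resize(S["frame"][180:270,325:415],(390,390),interpolation=cv2.INTER_CUBIC)
c=cv2.resize(T["frame"][155:240,265:410],(345*145//85*2//3,230),interpolation=cv2.INTER_CUBIC)
z=np.zeros((600,780,3),np.uint8); z[:370,:390]=a[:370];z[:370,390:]=b[:370]; z[370:,:c.shape[1]]=c
cv2.imwrite("pics/crop1.png",z)
E
```

```text
box ((568.85400390625, -157.82421875), (160.85659790039062, 167.05491638183594), 89.72042083740234) [[484.8999938964844, -237.8000030517578], [652.0, -238.6999969482422], [652.7999877929688, -77.80000305175781], [485.70001220703125, -77.0]]
top ((153.01805114746094, 206.08303833007812), (13.819360733032227, 31.12360382080078), 32.735225677490234) [[138.8000030517578, 215.39999389648438], [155.60000610351562, 189.3000030517578], [167.1999969482422, 196.6999969482422], [150.39999389648438, 222.89999389648438]]
scene ((369.2000427246094, 214.1000213623047), (12.074767112731934, 50.087921142578125), 26.56505012512207) [[352.6000061035156, 233.8000030517578], [375.0, 189.0], [385.79998779296875, 194.39999389648438], [363.3999938964844, 239.1999969482422]]
```

View pics/crop1.png

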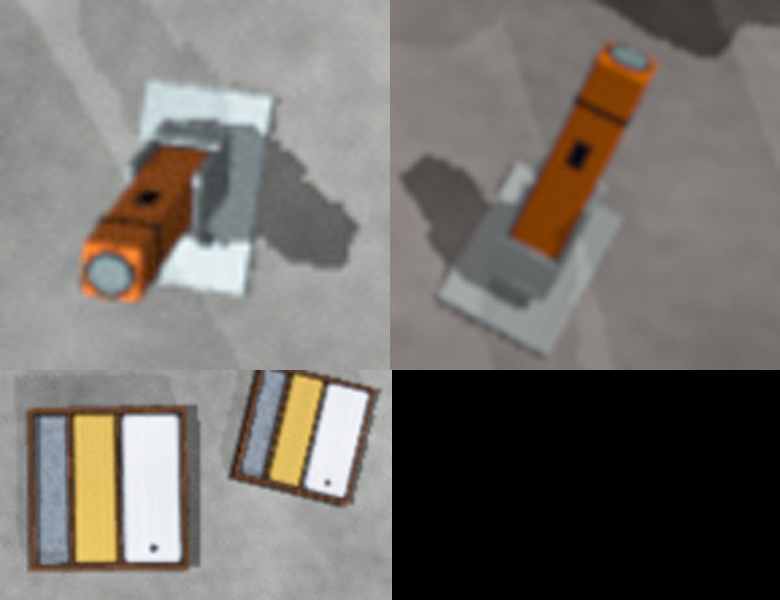

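The crop confirms it. The large box has its empty grey cell on the left (+y), brass tin in the middle and white/silver case on the right. The flashlight lens is at top-view pixel (146,217) and scene pixel (380,193), and the plate corners are visible.

```bash
python3 - <<'E'
from h import *
T=cam("top");S=cam("scene")
L,e=tri(T,(125+110/5.2-.5,165+273/5.2-.5),S,(325+239/4.333-.5,180+57/4.333-.5)); print("lens",L.round(1),e)
P=[onz(T,(125+x/5.2-.5,165+y/5.2-.5),4) for x,y in((147,82),(272,97),(248,296))]; print(np.round(P,1))
v=P[1]-P[2]; w=P[0]-P[1]; print("yaw",np.arctan2(v[1],v[0]),np.arctan2(-w[0],w[1]),np.linalg.norm(v),np.linalg.norm(w))
yaw=(np.arctan2(v[1],v[0])*2+np.arctan2(-w[0],w[1]))/3
o=(P[0]+P[2])/2; ex=np.array([np.cos(yaw),np.sin(yaw),0]); o=o-20*ex; print("origin",o,"lens rel", (L-o)@ex,(L-o)@np.array([-ex[1],ex[0],0]))
a=np.array([-np.sin(.4363)*np.cos(yaw),-np.sin(.4363)*np.sin(yaw),np.cos(.4363)])
for s in(46,74): print(s,(L-s*a).round(1))
print("axis",a.round(3),yaw)
o=ctrl.get_obs(); R=Ro.from_rotvec(o["orientation"]).as_matrix(); print(R.round(3))
W=cam("wrist"); print(W["c"],W["R"].round(2),W["fx"],proj(W,o["ee_pos"]))
E
```

```text
lens [517.2 254.5 156.4] 1.268133007580203
[[624.9 277.6   4. ]
 [616.  207.6   4. ]
 [505.4 220.4   4. ]]
yaw -0.11567101883143033 -0.12653469291403688 111.28634020342528 70.63335566111824
origin [545.30707856 251.39460757   4.        ] lens rel -28.247700785139347 -0.2277709359854786
46 [536.5 252.2 114.7]
74 [548.3 250.8  89.3]
axis [-0.42   0.05   0.906] -0.1192922435256325
[[-0.923  0.384 -0.   ]
 [ 0.384  0.923 -0.   ]
 [ 0.    -0.001 -1.   ]]
[178.10375822 602.8963343  384.80880067] [[ 0.38  0.92 -0.  ]
 [ 0.9  -0.37  0.25]
 [ 0.23 -0.1  -0.97]] 297.3186396354542 [255.22646041 242.95644898]
```

Emit:
arm_command(series=[{"linear":[0,0,0],"turn":-0.1375},{"linear":[0,0,0],"turn":-0.1375},{"linear":[-0.034,-0.029,0],"turn":0},{"linear":[-0.034,-0.029,0],"turn":0},{"linear":[-0.034,-0.029,0],"turn":0},{"linear":[-0.034,-0.029,0],"turn":0},{"linear":[-0.034,-0.029,0],"turn":0},{"linear":[-0.034,-0.029,0],"turn":0},{"linear":[-0.034,-0.029,0],"turn":0},{"linear":[-0.034,-0.029,0],"turn":0}])

```text
t: 1.35
ee_pos: [483.4, 313.1, 241.9]
orientation: [0.186, 3.136, 0.0]
ft_force: [0.3, 0.7, -0.1]
width: 87.5
grasp_force: 0.0
```

```bash
cat >> h.py <<'E'
def to(p,yd=None):
    "tool-frame move (mm) to world point p; turn to bring tool y to world angle yd (deg)"
    o=ctrl.get_obs(); R=Ro.from_rotvec(o["orientation"]).as_matrix()
    print("t",round(o["t"],2),"tcp",o["ee_pos"].round(1) if hasattr(o["ee_pos"],"round") else o["ee_pos"],"yang",np.degrees(np.arctan2(R[1,1],R[0,1])).round(2),"w",np.round(o["width"],1),"F",np.round(o["ft_force"],1))
    if yd is not None:
        a=np.degrees(np.arctan2(R[1,1],R[0,1])); t=np.radians(a-yd); print("turn",t.round(4)); R=R@Ro.from_rotvec([0,0,t]).as_matrix()
    print("d",(R.T@(np.array(p)-o["ee_pos"])).round(1))
E
python3 - <<'E'
from h import *
to([536.5,252.2,200],83.2)
W=cam("wrist"); cv2.imwrite("pics/w1.png",W["frame"])
for p in ([517.2,254.5,156.4],[548.3,250.8,89.3]): print(proj(W,p))
E
```

```text
t 1.35 tcp [483.4 313.1 241.9] yang 83.2 w 87.5 F [ 0.3  0.7 -0.1]
turn -0.0001
d [-59.9 -54.2  41.9]
[192.26352249 242.76775517]
[206.32326767 242.9952518 ]
```

View pics/w1.png

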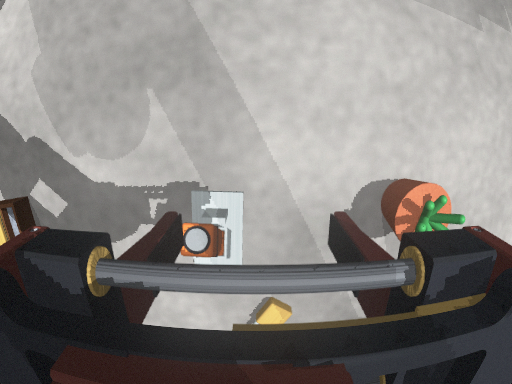

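The wrist view shows the lens at (197,240), a few px right of the prediction. I'll move above it and check again.

Emit:
arm_command(series=[{"linear":[-0.02,-0.018,0.014],"turn":0},{"linear":[-0.02,-0.018,0.014],"turn":0},{"linear":[-0.02,-0.016,0.014],"turn":0},{"linear":[0,0,0],"turn":0}])

```text
t: 1.8
ee_pos: [536.4, 253.7, 197.9]
orientation: [-0.191, -3.134, 0.003]
ft_force: [-0.3, 0.5, -0.2]
width: 88.0
grasp_force: 0.0
```

```bash
python3 - <<'E'
from h import *
to([536.5,252.2,115],83.2)
W=cam("wrist"); cv2.imwrite("pics/w2.png",W["frame"])
p=proj(W,[517.2,254.5,156.4]);print(p)
hh=cv2.cvtColor(W["frame"],cv2.COLOR_BGR2HSV); m=((hh[...,0]<16)&(hh[...,1]>150)&(hh[...,2]>110)).astype(np.uint8)
m[:, :180]=0; m[:,330:]=0
n,l,s,c=cv2.connectedComponentsWithStats(m)
print([(s[i].tolist(),c[i].round(1).tolist()) for i in range(1,n) if s[i][4]>150])
E
```

```text
t 1.8 tcp [536.4 253.7 197.9] yang 83.04 w 88.0 F [-0.3  0.5 -0.2]
turn -0.0028
d [-0.4 -1.3 82.9]
[253.12494794 188.42868754]
[([235, 166, 44, 42, 516], [252.6, 184.4])]
```

View pics/w2.png

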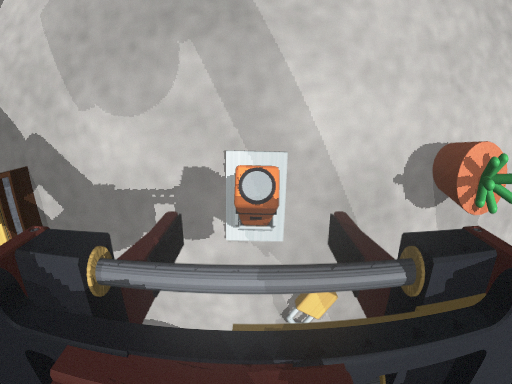

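The lens is at (257,186), between the fingers centred at column 256, so the alignment is good. I'll descend and close.

Emit:
arm_command(series=[{"linear":[0,0.001,0.025],"turn":0},{"linear":[0,0,0.025],"turn":0},{"linear":[0,0,0.02],"turn":0},{"linear":[0,0,0.013],"turn":0},{"linear":[0,0,0],"turn":0}])

```text
t: 2.35
ee_pos: [534.6, 257.2, 115.6]
orientation: [-0.185, -3.134, 0.002]
ft_force: [-0.1, -0.6, 0.0]
width: 88.0
grasp_force: 0.0
```

Emit:
arm_command(series=[{"linear":[0,0,0],"turn":0},{"linear":[0,0,0],"turn":0},{"linear":[0,0,0],"turn":0},{"linear":[0,0,0],"turn":0},{"linear":[0,0,0],"turn":0},{"linear":[0,0,0],"turn":0},{"linear":[0,0,0],"turn":0}], jaw=-1)

```text
t: 3.05
ee_pos: [535.9, 256.7, 116.7]
orientation: [-0.187, -3.136, 0.0]
ft_force: [0.5, -0.7, 1.3]
width: 35.5
grasp_force: 0.5
```

Emit:
arm_command(series=[{"linear":[0,0,0],"turn":0},{"linear":[0,0,0],"turn":0},{"linear":[0,0,0],"turn":0}])

```text
t: 3.35
ee_pos: [535.8, 255.9, 116.4]
orientation: [-0.187, -3.135, 0.002]
ft_force: [0.6, -5.2, 0.3]
width: 30.1
grasp_force: 29.7
```

Emit:
arm_command(series=[{"linear":[0.0042,-0.0005,-0.0091],"turn":0},{"linear":[0.0042,-0.0005,-0.0091],"turn":0},{"linear":[0.0042,0,-0.0091],"turn":0},{"linear":[0.0042,0,-0.0091],"turn":0}])

```text
t: 3.75
ee_pos: [518.4, 257.9, 153.8]
orientation: [-0.186, -3.136, 0.0]
ft_force: [0.9, -1.0, -3.3]
width: 30.1
grasp_force: 29.8
```

Emit:
arm_command(series=[{"linear":[0.0042,0,-0.0091],"turn":0},{"linear":[0.0042,0,-0.0091],"turn":0},{"linear":[0.0042,0,-0.0091],"turn":0},{"linear":[0.0042,0,-0.0091],"turn":0},{"linear":[0.0042,0,-0.0091],"turn":0},{"linear":[0,0,-0.01],"turn":0}])

```text
t: 4.35
ee_pos: [497.5, 260.3, 209.3]
orientation: [-0.186, -3.136, 0.0]
ft_force: [0.0, -0.4, -1.6]
width: 30.0
grasp_force: 29.7
```

```bash
python3 - <<'E'
from h import *
to([500,60,150],90)
S=cam("scene");W=cam("wrist")
z=np.hstack([cv2.resize(S["frame"],(400,300)),cv2.resize(W["frame"],(400,300))])
z=np.vstack([np.hstack([cv2.resize(S["frame"][120:270,300:450],(400,300)),z[:,400:]])])
cv2.imwrite("pics/w3.png",z)
E
```

```text
t 4.35 tcp [497.5 260.3 209.3] yang 83.21 w 30.0 F [ 0.  -0.4 -1.6]
turn -0.1184
d [  -2.5 -200.3   59.3]
```

View pics/w3.png

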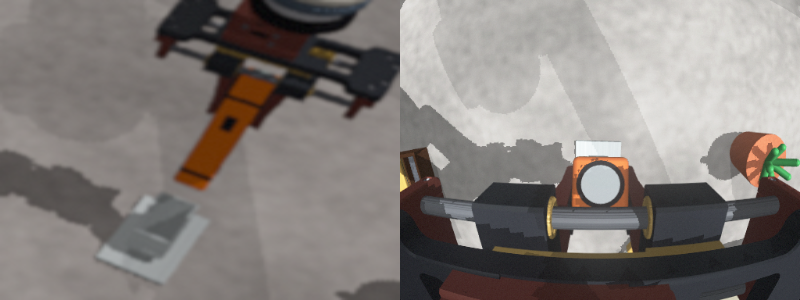

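The flashlight is out, hanging at its 25° lean in the fingers. I'll carry it to the bare ledge between cradle and box, turning it to the box's x axis.

Emit:
arm_command(series=[{"linear":[0,0,0],"turn":-0.113},{"linear":[-0.01,-0.032,0.005],"turn":0},{"linear":[-0.01,-0.032,0.005],"turn":0},{"linear":[-0.01,-0.032,0.005],"turn":0},{"linear":[-0.01,-0.032,0.005],"turn":0},{"linear":[-0.01,-0.032,0.005],"turn":0},{"linear":[-0.01,-0.03,0.005],"turn":0},{"linear":[0,0,0.018],"turn":0},{"linear":[0,0,0.018],"turn":0},{"linear":[0,0,0.014],"turn":0}])

```text
t: 5.45
ee_pos: [557.0, 69.4, 127.3]
orientation: [-0.011, -3.141, 0.0]
ft_force: [-0.6, 0.4, -1.5]
width: 29.8
grasp_force: 30.0
```

Emit:
arm_command(series=[{"linear":[0,0,0.01],"turn":0},{"linear":[0,0,0.006],"turn":0},{"linear":[0,0,0.004],"turn":0},{"linear":[0,0,0.002],"turn":0}])

```text
t: 5.85
ee_pos: [557.3, 70.2, 106.5]
orientation: [0.009, 3.141, 0.0]
ft_force: [0.6, 0.5, 0.4]
width: 29.7
grasp_force: 30.0
```

Emit:
arm_command(series=[{"linear":[0,0,0.002],"turn":0},{"linear":[0,0,0.002],"turn":0},{"linear":[0,0,0],"turn":0}])

```text
t: 6.15
ee_pos: [557.6, 70.1, 105.9]
orientation: [0.009, 3.14, 0.0]
ft_force: [-9.9, -1.2, 26.3]
width: 29.9
grasp_force: 30.0
```

Contact at z≈106, so the grip is about 110 mm from the lower end. I'll tip it over along the arc about its lower edge.

Emit:
arm_command(series=[{"linear":[0.009,0,0.0005],"turn":0},{"linear":[0.009,0,0.004],"turn":0},{"linear":[0.008,0,0.005],"turn":0},{"linear":[0.008,0,0.0055],"turn":0}])

```text
t: 6.55
ee_pos: [525.4, 70.5, 90.3]
orientation: [0.009, 3.135, 0.001]
ft_force: [-3.4, 0.9, 14.7]
width: 29.9
grasp_force: 30.0
```

Emit:
arm_command(series=[{"linear":[0.0075,0,0.006],"turn":0},{"linear":[0.0068,0,0.007],"turn":0},{"linear":[0.0062,0,0.0075],"turn":0},{"linear":[0.0057,0,0.0078],"turn":0}])

```text
t: 6.95
ee_pos: [496.7, 70.6, 60.5]
orientation: [0.009, 3.141, 0.0]
ft_force: [-5.8, 0.2, 8.3]
width: 29.7
grasp_force: 30.0
```

```bash
python3 - <<'E'
from h import *
to([500,60,150])
S=cam("scene");W=cam("wrist")
cv2.imwrite("pics/w4.png",np.hstack([cv2.resize(S["frame"][110:260,230:380],(400,400)),cv2.resize(W["frame"],(400,400))]))
E
```

```text
t 6.95 tcp [496.7  70.6  60.5] yang 89.69 w 29.7 F [-5.8  0.2  8.3]
d [ -3.4 -10.5 -89.5]
```

View pics/w4.png

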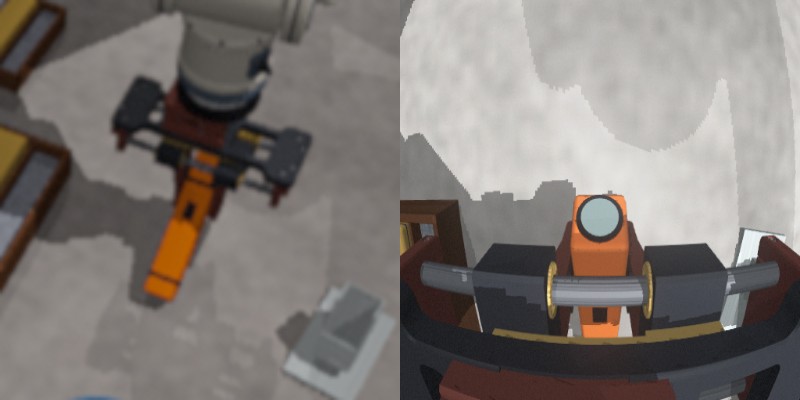

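It's pivoting as planned, so I'll continue down.

Emit:
arm_command(series=[{"linear":[0.0047,0,0.0083],"turn":0},{"linear":[0.0042,0,0.0087],"turn":0},{"linear":[0.0033,0,0.009],"turn":0},{"linear":[0.0022,0,0.007],"turn":0}])

```text
t: 7.45
ee_pos: [481.9, 70.5, 26.6]
orientation: [-0.009, -3.141, 0.0]
ft_force: [-5.2, 0.6, 5.6]
width: 30.0
grasp_force: 30.0
```

Emit:
arm_command(series=[{"linear":[0.001,0,0.002],"turn":0},{"linear":[0,0,0.0015],"turn":0},{"linear":[0,0,0],"turn":0}])

```text
t: 7.75
ee_pos: [481.7, 70.5, 23.1]
orientation: [0.009, 3.141, 0.0]
ft_force: [-3.2, 0.1, 2.8]
width: 29.8
grasp_force: 30.0
```

Emit:
arm_command(series=[{"linear":[0,0,0],"turn":0},{"linear":[0,0,0],"turn":0},{"linear":[0,0,0],"turn":0},{"linear":[0,0,0],"turn":0},{"linear":[0,0,0],"turn":0},{"linear":[0,0,-0.02],"turn":0},{"linear":[0,0,-0.025],"turn":0},{"linear":[0,0,-0.025],"turn":0},{"linear":[-0.01,0,-0.025],"turn":0},{"linear":[0,0,0],"turn":0}], jaw=0.2)

```text
t: 8.75
ee_pos: [494.7, 70.6, 120.7]
orientation: [0.009, 3.135, 0.001]
ft_force: [-0.2, 0.3, -1.0]
width: 52.7
grasp_force: 0.0
```

```bash
cat >> h.py <<'E'
def bar(d,z,box=None):
    hh=cv2.cvtColor(d["frame"],cv2.COLOR_BGR2HSV); m=((hh[...,0]<16)&(hh[...,1]>150)&(hh[...,2]>110)).astype(np.uint8)
    if box: k=np.zeros_like(m); k[box[1]:box[3],box[0]:box[2]]=1; m*=k
    m=cv2.morphologyEx(m,cv2.MORPH_CLOSE,np.ones((9,9)))
    c=max(cv2.findContours(m,0,1)[0],key=cv2.contourArea)
    r=cv2.minAreaRect(np.array([onz(d,p[0],z)[:2] for p in c],np.float32)); print("px",cv2.boundingRect(c),"rect",np.round(r[0],1),np.round(r[1],1),round(r[2],2))
E
python3 - <<'E'
from h import *
to([530,70,100],89.7)
W=cam("wrist");T=cam("top");S=cam("scene")
cv2.imwrite("pics/w5.png",np.hstack([cv2.resize(S["frame"][110:260,230:380],(400,400)),cv2.resize(W["frame"],(400,400))]))
try: bar(T,30,(190,150,260,280)); bar(S,30,(250,120,350,260)); bar(W,30,(180,80,340,260))
except Exception as e: print(e)
E
```

```text
t 8.75 tcp [494.7  70.6 120.7] yang 89.67 w 52.7 F [-0.2  0.3 -1. ]
turn -0.0006
d [-35.2  -0.5  21. ]
px (219, 191, 11, 14) rect [572.1  68.4] [28.3 36.8] 89.87
px (285, 176, 29, 46) rect [520.9  69.2] [ 31.4 154.8] 89.99
px (237, 134, 37, 126) rect [499.2  70.1] [ 29. 109.] 89.5
```

View pics/w5.png

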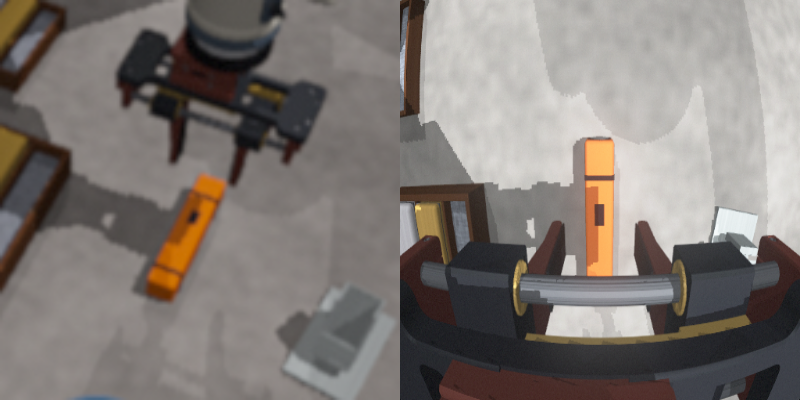

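The flashlight lies flat and free on the bare ledge, aligned with x, centre about (519,70). I'll take it again at the centre, with only shallow tip depth so the fingertips stay above the rim and tin later.

Emit:
arm_command(series=[{"linear":[-0.012,-0.0005,0.02],"turn":0},{"linear":[-0.012,0,0.02],"turn":0},{"linear":[0,0,0.02],"turn":0},{"linear":[0,0,0.015],"turn":0},{"linear":[0,0,0.006],"turn":0},{"linear":[0,0,0],"turn":0}])

```text
t: 9.5
ee_pos: [514.2, 69.6, 35.5]
orientation: [-0.009, -3.138, 0.001]
ft_force: [-0.8, -0.7, 0.4]
width: 52.9
grasp_force: 0.0
```

Emit:
arm_command(series=[{"linear":[0,0,0],"turn":0},{"linear":[0,0,0],"turn":0},{"linear":[0,0,0],"turn":0},{"linear":[0,0,0],"turn":0},{"linear":[0,0,0],"turn":0},{"linear":[0,0,0],"turn":0}], jaw=-1)

```text
t: 10.1
ee_pos: [516.0, 69.8, 37.5]
orientation: [0.009, 3.14, 0.0]
ft_force: [-0.9, 0.4, 6.3]
width: 29.7
grasp_force: 30.0
```

Emit:
arm_command(series=[{"linear":[0,0,-0.01],"turn":0},{"linear":[0,0,-0.02],"turn":0},{"linear":[0,0,-0.025],"turn":0},{"linear":[0,0,-0.025],"turn":0},{"linear":[0,0,0],"turn":0}])

```text
t: 10.6
ee_pos: [517.5, 69.9, 119.9]
orientation: [0.009, 3.136, 0.001]
ft_force: [0.1, -0.5, -1.8]
width: 29.6
grasp_force: 30.0
```

Emit:
arm_command(series=[{"linear":[-0.026,-0.022,-0.006],"turn":0},{"linear":[-0.026,-0.022,-0.006],"turn":0},{"linear":[-0.026,-0.022,-0.006],"turn":0},{"linear":[-0.026,-0.022,-0.006],"turn":0},{"linear":[-0.026,-0.022,-0.006],"turn":0},{"linear":[0,0,0],"turn":0},{"linear":[0,0,0],"turn":0}])

```text
t: 11.3
ee_pos: [644.1, -41.4, 145.4]
orientation: [-0.011, -3.14, -0.0]
ft_force: [0.9, 0.6, -2.4]
width: 29.7
grasp_force: 30.0
```

```bash
python3 - <<'E'
from h import *
to([567,-100,130],89.7)
W=cam("wrist"); cv2.imwrite("pics/w6raw.png",W["frame"]); np.savez("w6",**{k:W[k] for k in W})
f=W["frame"].copy()
c,s=np.cos(-.005),np.sin(-.005)
for x,y in((-85,-81.5),(-85,81.5),(85,81.5),(85,-81.5),(-78,40.5),(78,40.5),(-78,75.5),(78,75.5)):
    p=proj(W,[569+c*x-s*y,-158+s*x+c*y,40]); print((x,y),p.round(1)); cv2.circle(f,tuple(int(v) for v in p.round()),1,(0,255,0),-1)
cv2.imwrite("pics/w6.png",cv2.resize(f[60:360,0:400],(800,600),interpolation=cv2.INTER_CUBIC))
E
```

```text
t 11.3 tcp [644.1 -41.4 145.4] yang 89.6 w 29.7 F [ 0.9  0.6 -2.4]
turn -0.0017
d [ 76.8 -59.   15.6]
(-85, -81.5) [54.  34.6]
(-85, 81.5) [213.2   8.9]
(85, 81.5) [215.3 203.1]
(85, -81.5) [ 62.  201.2]
(-78, 40.5) [166.4  20.1]
(78, 40.5) [170.  195.4]
(-78, 75.5) [206.   16.6]
(78, 75.5) [208.2 195.5]
```

View pics/w6.png

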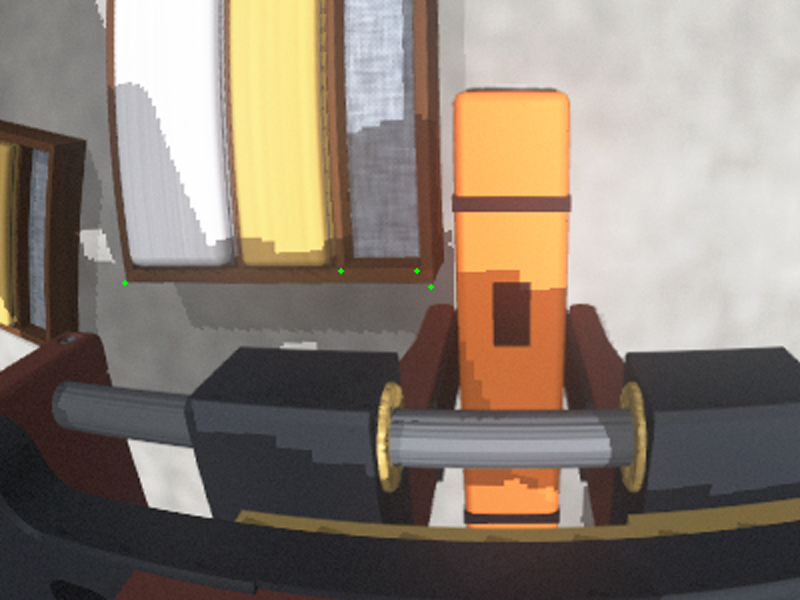

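```bash
python3 - <<'E'
import numpy as np
f=np.load("w6.npz")["frame"].astype(int)
for r in (110,170): print(r,[(c,*f[r,c]) for c in range(158,228)])
print([(r,*f[r,190]) for r in range(180,212)])
print("top",[(r,*f[r,190]) for r in range(0,34)])
print("lens",[(r,*f[r,256]) for r in range(98,110)],"L",[(c,*f[140,c]) for c in range(222,232)],[(c,*f[140,c]) for c in range(280,290)])
E
```

```text
110 [(158, np.int64(101), np.int64(168), np.int64(208)), (159, np.int64(91), np.int64(143), np.int64(175)), (160, np.int64(89), np.int64(132), np.int64(156)), (161, np.int64(87), np.int64(123), np.int64(149)), (162, np.int64(85), np.int64(135), np.int64(167)), (163, np.int64(71), np.int64(102), np.int64(132)), (164, np.int64(78), np.int64(107), np.int64(150)), (165, np.int64(79), np.int64(108), np.int64(153)), (166, np.int64(82), np.int64(110), np.int64(159)), (167, np.int64(75), np.int64(101), np.int64(143)), (168, np.int64(58), np.int64(73), np.int64(105)), (169, np.int64(62), np.int64(79), np.int64(106)), (170, np.int64(59), np.int64(77), np.int64(105)), (171, np.int64(58), np.int64(77), np.int64(105)), (172, np.int64(74), np.int64(86), np.int64(105)), (173, np.int64(188), np.int64(179), np.int64(177)), (174, np.int64(194), np.int64(184), np.int64(182)), (175, np.int64(192), np.int64(181), np.int64(179)), (176, np.int64(211), np.int64(201), np.int64(196)), (177, np.int64(212), np.int64(202), np.int64(197)), (178, np.int64(208), np.int64(195), np.int64(193)), (179, np.int64(221), n
[... 10363 characters left out ...]
int64(128), np.int64(231)), (229, np.int64(79), np.int64(144), np.int64(246)), (230, np.int64(87), np.int64(161), np.int64(252)), (231, np.int64(92), np.int64(174), np.int64(254))] [(280, np.int64(110), np.int64(196), np.int64(255)), (281, np.int64(107), np.int64(191), np.int64(255)), (282, np.int64(101), np.int64(185), np.int64(255)), (283, np.int64(94), np.int64(168), np.int64(253)), (284, np.int64(133), np.int64(165), np.int64(235)), (285, np.int64(192), np.int64(204), np.int64(224)), (286, np.int64(214), np.int64(219), np.int64(228)), (287, np.int64(214), np.int64(219), np.int64(229)), (288, np.int64(211), np.int64(219), np.int64(228)), (289, np.int64(216), np.int64(220), np.int64(228))]
```

```bash
python3 - <<'E'
from h import *
z=np.load("w6.npz",allow_pickle=True); W={k:z[k] for k in z.files}; W["fish"]=True
q=lambda u,v,h:onz(W,(u,v),h)[:2].round(1).tolist()
print("inner y",q(206.7,110,40),q(208.8,170,40),"outer",q(213.7,110,40),q(214.7,170,40))
print("div right",q(167.6,110,37),q(170.3,170,37))
print("x ends outer near,in, far out,in",q(190,201.2,40),q(190,193.5,40),q(190,8.8,40),q(190,15.3,40))
print("bar",q(226.4,140,138),q(284.4,140,138),"lens",q(256,104,138), W["c"].round(1))
f=W["frame"].astype(int); print("cols tin/case",[tuple(map(int,f[140,c])) for c in range(108,118)])
E
```

```text
inner y [573.4, -81.7] [624.7, -81.4] outer [573.6, -75.7] [624.7, -76.2]
div right [571.8, -116.7] [624.7, -116.8]
x ends outer near,in, far out,in [652.6, -99.7] [645.5, -99.2] [482.7, -96.2] [488.9, -96.1]
bar [590.7, -55.8] [590.9, -26.3] lens [572.6, -40.6] [577.7 -40.8 288.9]
cols tin/case [(232, 229, 230), (214, 209, 214), (196, 192, 198), (189, 186, 190), (139, 135, 142), (177, 174, 180), (108, 116, 133), (94, 117, 158), (97, 123, 161), (118, 180, 218)]
```

Cell centre is about (567.5, −99.1) and bar centre about (646.6, −41.0), both from the same view. The shift is therefore +78.8, −58.6 in tool axes.

Emit:
arm_command(series=[{"linear":[0.0197,-0.01465,0],"turn":0},{"linear":[0.0197,-0.01465,0],"turn":0},{"linear":[0.0197,-0.01465,0.015],"turn":0},{"linear":[0.0197,-0.01465,0.015],"turn":0},{"linear":[0,0,0.015],"turn":0},{"linear":[0,0,0.014],"turn":0},{"linear":[0,0,0],"turn":0}])

```text
t: 12.05
ee_pos: [564.7, -98.2, 85.7]
orientation: [-0.008, -3.138, -0.001]
ft_force: [0.4, -0.0, -2.0]
width: 29.9
grasp_force: 30.0
```

```bash
python3 - <<'E'
from h import *
to([565.0,-100,62],89.7)
W=cam("wrist"); f=W["frame"]; np.savez("w7",**{k:W[k] for k in W})
cv2.imwrite("pics/w7.png",cv2.resize(f[30:280,130:380],(600,600),interpolation=cv2.INTER_CUBIC))
E
```

```text
t 12.05 tcp [564.7 -98.2  85.7] yang 89.71 w 29.9 F [ 0.4 -0.  -2. ]
turn 0.0002
d [-0.4 -1.9 23.7]
```

View pics/w7.png

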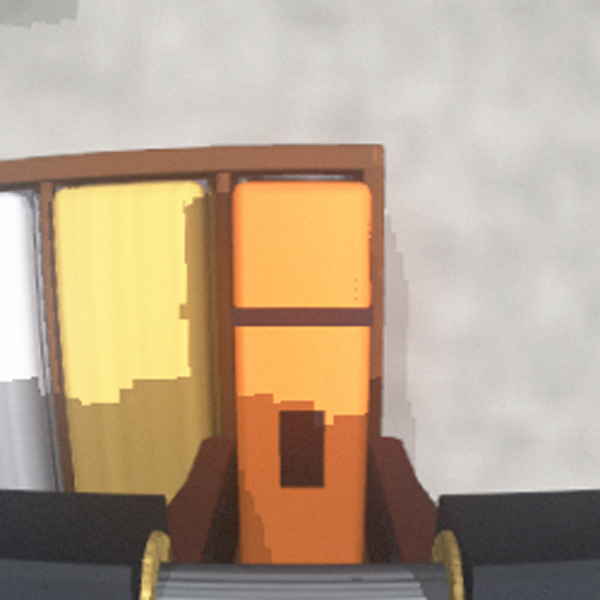

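The bar sits over the cell, between the divider edge (crop column 216) and the outer rim (383). I'll compute the residual.

```bash
python3 - <<'E'
from h import *
z=np.load("w7.npz",allow_pickle=True); W={k:z[k] for k in z.files}; W["fish"]=True
f=W["frame"].astype(int)
for r in(125,145):
    print(r,[int(v) for v in f[r,208:236].sum(1)],"|",[int(v) for v in f[r,278:298].sum(1)])
q=lambda u,v,h:onz(W,(u,v),h)[:2].round(1).tolist()
print("bar",q(227.1,134,78),q(284.6,134,78),"lens",q(256,(182/2.4)+30,78),"div left",q(220,134,37),"outer",q(289.4,134,40),"far rim out",q(256,147/2.4+30,40))
print(W["c"].round(1),W["cx"])
E
```

```text
125 [443, 427, 405, 391, 384, 363, 324, 291, 271, 260, 281, 262, 242, 256, 261, 253, 249, 238, 256, 368, 441, 469, 504, 526, 539, 541, 539, 537] | [560, 562, 555, 546, 545, 512, 432, 359, 339, 347, 357, 341, 521, 549, 550, 600, 614, 610, 612, 605]
145 [455, 435, 422, 403, 392, 377, 343, 310, 293, 258, 281, 285, 260, 256, 256, 260, 258, 252, 234, 342, 430, 462, 494, 516, 537, 538, 534, 531] | [558, 560, 548, 539, 529, 476, 318, 327, 334, 340, 349, 374, 492, 548, 560, 559, 552, 558, 552, 545]
bar [508.3, -112.2] [508.4, -83.0] lens [494.1, -97.5] div left [510.8, -120.8] outer [510.9, -76.2] far rim out [483.6, -97.4]
[498.4 -97.8 229.4] 255.37238653873126
```

Emit:
arm_command(series=[{"linear":[0,-0.0017,0],"turn":0},{"linear":[0,0,0.004],"turn":0},{"linear":[0,0,0.003],"turn":0},{"linear":[0,0,0.003],"turn":0},{"linear":[0,0,0.002],"turn":0}])

```text
t: 12.6
ee_pos: [565.7, -100.9, 75.6]
orientation: [-0.009, -3.142, -0.0]
ft_force: [1.1, -0.6, -2.0]
width: 29.9
grasp_force: 30.0
```

Emit:
arm_command(series=[{"linear":[0,0,0.002],"turn":0},{"linear":[0,0,0.002],"turn":0},{"linear":[0,0,0.001],"turn":0},{"linear":[0,0,0],"turn":0}])

```text
t: 13.0
ee_pos: [565.7, -100.9, 70.6]
orientation: [-0.009, -3.141, -0.0]
ft_force: [-0.1, 0.6, -0.9]
width: 29.8
grasp_force: 30.0
```

It's inside the cell with no side force. I'll go on to the plate, watching force.

Emit:
arm_command(series=[{"linear":[0,0,0.0015],"turn":0},{"linear":[0,0,0.0015],"turn":0},{"linear":[0,0,0.001],"turn":0},{"linear":[0,0,0],"turn":0}])

```text
t: 13.4
ee_pos: [565.6, -100.9, 66.6]
orientation: [-0.009, -3.141, -0.0]
ft_force: [0.6, -0.6, -1.7]
width: 29.5
grasp_force: 30.0
```

Emit:
arm_command(series=[{"linear":[0,0,0.0015],"turn":0},{"linear":[0,0,0.001],"turn":0},{"linear":[0,0,0],"turn":0}])

```text
t: 13.7
ee_pos: [565.9, -100.9, 64.4]
orientation: [0.009, 3.141, -0.0]
ft_force: [-0.6, -0.5, 0.4]
width: 29.8
grasp_force: 30.9
```

Emit:
arm_command(series=[{"linear":[0,0,0],"turn":0},{"linear":[0,0,0],"turn":0},{"linear":[0,0,-0.004],"turn":0},{"linear":[0,0,-0.012],"turn":0},{"linear":[0,0,-0.015],"turn":0},{"linear":[0,0,0],"turn":0}], jaw=-0.15)

```text
t: 14.3
ee_pos: [567.4, -101.4, 98.0]
orientation: [0.009, 3.137, -0.001]
ft_force: [0.3, -0.3, 0.1]
width: 37.5
grasp_force: 0.0
```

Emit:
arm_command(series=[{"linear":[0,0,0],"turn":0},{"linear":[0,0,0],"turn":0},{"linear":[0,0,0],"turn":0},{"linear":[0,0,0],"turn":0},{"linear":[0,0,0],"turn":0}], jaw=-1)

```text
t: 14.8
ee_pos: [565.6, -100.9, 94.9]
orientation: [-0.009, -3.141, -0.0]
ft_force: [0.6, 0.8, 0.5]
width: 1.8
grasp_force: 0.0
```

```bash
python3 - <<'E'
from h import *
to([567.5,-99.4,75])
W=cam("wrist"); bar(W,54,(180,30,340,260)); 
E
```

```text
t 14.8 tcp [ 565.6 -100.9   94.9] yang 89.67 w 1.8 F [0.6 0.8 0.5]
d [-1.9  1.5 19.9]
px (224, 108, 56, 125) rect [ 535.9 -103.4] [34.5 81.4] 89.14
```

Emit:
arm_command(series=[{"linear":[-0.002,0.001,0.01],"turn":0},{"linear":[0,0,0.009],"turn":0},{"linear":[0,0,0.002],"turn":0},{"linear":[0,0,0.002],"turn":0},{"linear":[0,0,0.002],"turn":0}])

```text
t: 15.35
ee_pos: [567.2, -99.8, 70.0]
orientation: [-0.009, -3.14, -0.0]
ft_force: [-1.9, 0.4, 3.2]
width: 0.6
grasp_force: 1.4
```

Emit:
arm_command(series=[{"linear":[0,0,0.002],"turn":0},{"linear":[0,0,0.002],"turn":0},{"linear":[0,0,0.002],"turn":0}])

```text
t: 15.65
ee_pos: [567.7, -99.9, 64.3]
orientation: [-0.009, -3.141, 0.0]
ft_force: [-2.6, 1.5, 1.3]
width: 0.5
grasp_force: 1.4
```

Emit:
arm_command(series=[{"linear":[0,0,0.002],"turn":0},{"linear":[0,0,0.0015],"turn":0},{"linear":[0,0,0.001],"turn":0}])

```text
t: 15.95
ee_pos: [567.7, -99.9, 59.6]
orientation: [-0.009, -3.142, -0.0]
ft_force: [-2.5, 0.1, 2.5]
width: 0.4
grasp_force: 1.3
```

Emit:
arm_command(series=[{"linear":[0,0,0.001],"turn":0},{"linear":[0,0,0.0005],"turn":0}])

```text
t: 16.15
ee_pos: [567.9, -100.0, 59.2]
orientation: [0.009, 3.141, -0.0]
ft_force: [-6.0, 0.8, 17.0]
width: 0.5
grasp_force: 8.8
```

The flashlight is at its stop, with TCP 59 meaning flush. Next the tin.

Emit:
arm_command(series=[{"linear":[0,0,-0.008],"turn":0},{"linear":[0,0,-0.01],"turn":0},{"linear":[0,-0.022,0],"turn":0},{"linear":[0,-0.022,0],"turn":0},{"linear":[0,0,0.006],"turn":0},{"linear":[0,0,0.003],"turn":0},{"linear":[0,0,0.002],"turn":0},{"linear":[0,0,0.002],"turn":0}])

```text
t: 16.95
ee_pos: [567.3, -143.2, 63.1]
orientation: [-0.008, -3.141, -0.0]
ft_force: [-1.2, -0.8, 4.6]
width: 0.7
grasp_force: 2.0
```

Emit:
arm_command(series=[{"linear":[0,0,0.002],"turn":0},{"linear":[0,0,0.001],"turn":0},{"linear":[0,0,0.001],"turn":0}])

```text
t: 17.25
ee_pos: [567.3, -143.3, 59.3]
orientation: [-0.009, -3.141, -0.001]
ft_force: [-3.2, 3.3, 13.4]
width: 0.5
grasp_force: 6.9
```

Emit:
arm_command(series=[{"linear":[0,0,0.0006],"turn":0},{"linear":[0,0,0],"turn":0}])

```text
t: 17.45
ee_pos: [567.3, -143.3, 59.3]
orientation: [-0.009, -3.141, -0.001]
ft_force: [-3.4, 3.8, 10.8]
width: -0.0
grasp_force: 5.3
```

Emit:
arm_command(series=[{"linear":[0,0,-0.008],"turn":0},{"linear":[0,0,-0.01],"turn":0},{"linear":[0,-0.029,0],"turn":0},{"linear":[0,-0.029,0],"turn":0},{"linear":[0,0,0.006],"turn":0},{"linear":[0,0,0.003],"turn":0},{"linear":[0,0,0.002],"turn":0},{"linear":[0,0,0.002],"turn":0}])

```text
t: 18.25
ee_pos: [566.9, -201.4, 63.7]
orientation: [-0.007, -3.141, 0.0]
ft_force: [-3.1, -2.3, 3.8]
width: 0.4
grasp_force: 2.1
```

Emit:
arm_command(series=[{"linear":[0,0,0.002],"turn":0},{"linear":[0,0,0.001],"turn":0},{"linear":[0,0,0.001],"turn":0}])

```text
t: 18.55
ee_pos: [567.0, -201.5, 59.6]
orientation: [-0.009, -3.141, -0.001]
ft_force: [-3.6, -0.9, 3.1]
width: 0.6
grasp_force: 2.0
```

Emit:
arm_command(series=[{"linear":[0,0,0.001],"turn":0},{"linear":[0,0,0.0008],"turn":0},{"linear":[0,0,0],"turn":0}])

```text
t: 18.85
ee_pos: [567.0, -201.5, 59.2]
orientation: [-0.009, -3.141, -0.001]
ft_force: [-7.1, 1.3, 17.1]
width: 0.6
grasp_force: 8.7
```

The case is at its stop. I'll press the tin again to the same firmness to be sure.

Emit:
arm_command(series=[{"linear":[0,0,-0.01],"turn":0},{"linear":[0,0.029,0],"turn":0},{"linear":[0,0.029,0],"turn":0},{"linear":[0,0,0.007],"turn":0},{"linear":[0,0,0.002],"turn":0},{"linear":[0,0,0.001],"turn":0},{"linear":[0,0,0.0005],"turn":0},{"linear":[0,0,0],"turn":0}])

```text
t: 19.65
ee_pos: [567.8, -142.6, 59.1]
orientation: [-0.011, -3.142, -0.004]
ft_force: [-5.7, 15.2, 23.3]
width: 0.6
grasp_force: 11.7
```

All three are at their stops (TCP ≈59.1–59.2). For the light stroke I'll start on the case.

Emit:
arm_command(series=[{"linear":[0,0,-0.01],"turn":0},{"linear":[0,-0.035,0],"turn":0},{"linear":[0,-0.035,0],"turn":0},{"linear":[0,0,0.006],"turn":0},{"linear":[0,0,0.002],"turn":0},{"linear":[0,0,0.0006],"turn":0},{"linear":[0,0,0],"turn":0}])

```text
t: 20.35
ee_pos: [567.3, -214.8, 59.3]
orientation: [0.008, 3.141, -0.003]
ft_force: [-2.0, -4.1, 5.6]
width: 0.5
grasp_force: 3.1
```

Emit:
arm_command(series=[{"linear":[0,0.005,-0.0002],"turn":0},{"linear":[0,0.006,0],"turn":0},{"linear":[0,0.006,0],"turn":0},{"linear":[0,0.006,0],"turn":0}])

```text
t: 20.75
ee_pos: [567.8, -190.5, 59.4]
orientation: [0.008, 3.14, -0.001]
ft_force: [-0.6, -5.0, 5.4]
width: 0.4
grasp_force: 2.6
```

Emit:
arm_command(series=[{"linear":[0,0.006,-0.0001],"turn":0},{"linear":[0,0.006,0],"turn":0},{"linear":[0,0.006,0],"turn":0},{"linear":[0,0.006,0],"turn":0}])

```text
t: 21.15
ee_pos: [567.6, -166.3, 59.2]
orientation: [0.008, 3.141, -0.001]
ft_force: [-0.3, -3.3, 4.3]
width: 0.5
grasp_force: 1.9
```

Emit:
arm_command(series=[{"linear":[0,0.006,0],"turn":0},{"linear":[0,0.006,0],"turn":0},{"linear":[0,0.006,0],"turn":0}])

```text
t: 21.45
ee_pos: [567.8, -148.5, 59.4]
orientation: [0.008, 3.141, -0.001]
ft_force: [-0.1, -5.8, 6.4]
width: 0.3
grasp_force: 3.0
```

Emit:
arm_command(series=[{"linear":[0,0.006,-0.0001],"turn":0},{"linear":[0,0.006,0],"turn":0},{"linear":[0,0.006,0],"turn":0},{"linear":[0,0.006,0],"turn":0}])

```text
t: 21.85
ee_pos: [567.8, -124.4, 59.4]
orientation: [0.008, 3.141, -0.001]
ft_force: [-0.3, -4.6, 5.0]
width: 0.4
grasp_force: 2.8
```

Emit:
arm_command(series=[{"linear":[0,0.006,0],"turn":0},{"linear":[0,0.006,0],"turn":0},{"linear":[0,0.006,0],"turn":0}])

```text
t: 22.15
ee_pos: [567.9, -106.5, 59.4]
orientation: [0.008, 3.141, -0.001]
ft_force: [0.6, -0.3, 0.3]
width: 0.4
grasp_force: 0.0
```

Contact went light at the flashlight, so I'll follow down a touch and continue on it.

Emit:
arm_command(series=[{"linear":[0,0.001,0.0003],"turn":0},{"linear":[0,0.002,0.0001],"turn":0}])

```text
t: 22.35
ee_pos: [568.1, -104.7, 59.8]
orientation: [0.007, 3.141, -0.003]
ft_force: [-5.7, -14.4, 19.0]
width: 0.8
grasp_force: 9.3
```

Emit:
arm_command(series=[{"linear":[0,0,-0.0005],"turn":0},{"linear":[0,0,0],"turn":0}])

```text
t: 22.55
ee_pos: [567.4, -103.3, 59.3]
orientation: [-0.009, -3.141, -0.001]
ft_force: [-1.3, -2.6, 7.4]
width: 0.5
grasp_force: 3.8
```

Emit:
arm_command(series=[{"linear":[0,0.003,-0.0002],"turn":0},{"linear":[0,0.004,0],"turn":0},{"linear":[0,0.004,0],"turn":0}])

```text
t: 22.85
ee_pos: [567.6, -92.8, 59.8]
orientation: [-0.008, -3.141, 0.001]
ft_force: [-5.5, -9.2, 18.5]
width: 0.4
grasp_force: 9.6
```

I'll lift and check the flashlight's level by touch at each end and the centre.

Emit:
arm_command(series=[{"linear":[0,0,-0.01],"turn":0},{"linear":[0.025,-0.004,0],"turn":0},{"linear":[0.025,-0.003,0],"turn":0},{"linear":[0,0,0.006],"turn":0},{"linear":[0,0,0.002],"turn":0},{"linear":[0,0,0.001],"turn":0},{"linear":[0,0,0],"turn":0}])

```text
t: 23.55
ee_pos: [518.7, -99.4, 60.3]
orientation: [0.009, 3.141, 0.0]
ft_force: [-0.2, -0.1, 0.5]
width: 0.1
grasp_force: 0.0
```

Emit:
arm_command(series=[{"linear":[0,0,0.0005],"turn":0},{"linear":[0,0,0],"turn":0}])

```text
t: 23.75
ee_pos: [518.1, -99.6, 59.9]
orientation: [0.009, 3.141, -0.0]
ft_force: [-0.3, 0.5, -0.7]
width: 0.5
grasp_force: 0.0
```

Emit:
arm_command(series=[{"linear":[0,0,0.0005],"turn":0},{"linear":[0,0,0],"turn":0}])

```text
t: 23.95
ee_pos: [517.8, -99.6, 59.5]
orientation: [0.009, 3.142, -0.0]
ft_force: [-0.6, 0.4, -0.5]
width: 0.5
grasp_force: 0.0
```

Emit:
arm_command(series=[{"linear":[0,0,0.0005],"turn":0},{"linear":[0,0,0],"turn":0}])

```text
t: 24.15
ee_pos: [517.8, -99.7, 59.3]
orientation: [0.009, 3.141, -0.0]
ft_force: [-1.0, -0.3, 3.1]
width: 0.4
grasp_force: 1.9
```

Emit:
arm_command(series=[{"linear":[0,0,-0.005],"turn":0},{"linear":[-0.033,0,0],"turn":0},{"linear":[-0.033,0,0],"turn":0},{"linear":[-0.033,0,0],"turn":0},{"linear":[0,0,0.0025],"turn":0},{"linear":[0,0,0.0015],"turn":0},{"linear":[0,0,0.0005],"turn":0},{"linear":[0,0,0],"turn":0}])

```text
t: 24.95
ee_pos: [615.5, -100.1, 59.4]
orientation: [-0.009, -3.14, -0.0]
ft_force: [0.0, -0.2, 0.7]
width: 0.5
grasp_force: 0.2
```

Emit:
arm_command(series=[{"linear":[0,0,0.0004],"turn":0},{"linear":[0,0,0],"turn":0}])

```text
t: 25.15
ee_pos: [615.7, -100.2, 59.3]
orientation: [-0.009, -3.14, -0.0]
ft_force: [-2.4, 0.8, 4.8]
width: 0.5
grasp_force: 2.4
```

The flashlight is level and flush at both ends. I'll repeat the stroke more lightly, stopping on the flashlight's middle.

Emit:
arm_command(series=[{"linear":[0,0,-0.005],"turn":0},{"linear":[0.024,-0.03,0],"turn":0},{"linear":[0.024,-0.03,0],"turn":0},{"linear":[0,-0.03,0],"turn":0},{"linear":[0,-0.022,0],"turn":0},{"linear":[0,0,0.003],"turn":0},{"linear":[0,0,0.0015],"turn":0},{"linear":[0,0,0.0002],"turn":0},{"linear":[0,0,0],"turn":0}])

```text
t: 26.05
ee_pos: [568.2, -211.0, 59.4]
orientation: [-0.007, -3.141, -0.0]
ft_force: [-0.1, -0.5, 2.7]
width: 0.2
grasp_force: 0.9
```

Emit:
arm_command(series=[{"linear":[0,0.004,0],"turn":0},{"linear":[0,0.004,0],"turn":0},{"linear":[0,0.004,0],"turn":0},{"linear":[0,0.004,0],"turn":0},{"linear":[0,0.004,0],"turn":0},{"linear":[0,0.004,0],"turn":0}])

```text
t: 26.65
ee_pos: [568.3, -187.5, 59.4]
orientation: [-0.009, -3.142, 0.0]
ft_force: [0.2, -2.4, 1.3]
width: 0.9
grasp_force: 0.8
```

Emit:
arm_command(series=[{"linear":[0,0.004,0],"turn":0},{"linear":[0,0.004,0],"turn":0},{"linear":[0,0.004,0],"turn":0},{"linear":[0,0.004,0],"turn":0},{"linear":[0,0.004,0],"turn":0},{"linear":[0,0.004,0],"turn":0}])

```text
t: 27.25
ee_pos: [568.4, -163.6, 59.4]
orientation: [-0.009, -3.142, 0.0]
ft_force: [0.3, -1.1, 2.0]
width: 0.7
grasp_force: 0.8
```

Emit:
arm_command(series=[{"linear":[0,0.004,0],"turn":0},{"linear":[0,0.004,0],"turn":0},{"linear":[0,0.004,0],"turn":0},{"linear":[0,0.004,0],"turn":0},{"linear":[0,0.004,0],"turn":0}])

```text
t: 27.75
ee_pos: [568.5, -143.6, 59.4]
orientation: [0.009, 3.142, -0.0]
ft_force: [0.1, -1.6, 2.5]
width: 0.8
grasp_force: 0.8
```

Emit:
arm_command(series=[{"linear":[0,0.004,0],"turn":0},{"linear":[0,0.004,0],"turn":0},{"linear":[0,0.004,0],"turn":0},{"linear":[0,0.004,0],"turn":0},{"linear":[0,0.004,0],"turn":0}])

```text
t: 28.25
ee_pos: [568.6, -123.6, 59.4]
orientation: [0.009, 3.142, -0.0]
ft_force: [0.0, -1.4, 1.8]
width: 0.3
grasp_force: 0.8
```

Emit:
arm_command(series=[{"linear":[0,0.004,0.0001],"turn":0},{"linear":[0,0.004,0],"turn":0},{"linear":[0,0.004,0],"turn":0}])

```text
t: 28.55
ee_pos: [568.8, -111.7, 59.4]
orientation: [0.009, 3.141, -0.0]
ft_force: [0.2, -1.9, 3.0]
width: 0.7
grasp_force: 1.3
```

Emit:
arm_command(series=[{"linear":[0,0.004,0],"turn":0},{"linear":[0,0.003,0],"turn":0}])

```text
t: 28.75
ee_pos: [568.9, -104.8, 59.5]
orientation: [0.009, 3.141, -0.001]
ft_force: [-2.9, -9.2, 12.7]
width: 0.6
grasp_force: 6.1
```

Emit:
arm_command(series=[{"linear":[0,0.003,0.0001],"turn":0},{"linear":[0,0.002,0],"turn":0}])

```text
t: 28.95
ee_pos: [569.0, -100.1, 59.8]
orientation: [0.01, 3.141, -0.001]
ft_force: [-0.3, 0.3, 0.1]
width: 0.8
grasp_force: 0.0
```

Emit:
arm_command(series=[{"linear":[0,0,0.0001],"turn":0},{"linear":[0,0,0],"turn":0},{"linear":[0,0,0],"turn":0}])

```text
t: 29.25
ee_pos: [568.7, -99.6, 59.3]
orientation: [-0.009, -3.141, -0.001]
ft_force: [-0.8, -0.3, 6.5]
width: 0.6
grasp_force: 3.5
```

Emit:
arm_command(series=[{"linear":[0,0.001,-0.0001],"turn":0},{"linear":[0,0.0015,0],"turn":0},{"linear":[0,0.0015,0],"turn":0}])

```text
t: 29.55
ee_pos: [568.9, -97.0, 60.2]
orientation: [0.008, 3.141, -0.003]
ft_force: [-5.6, -11.5, 17.4]
width: 0.5
grasp_force: 8.5
```

Emit:
arm_command(series=[{"linear":[0,0,-0.01],"turn":0},{"linear":[0,0,-0.025],"turn":0},{"linear":[0,0,-0.03],"turn":0},{"linear":[0,0,-0.03],"turn":0},{"linear":[-0.02,0,-0.01],"turn":0},{"linear":[-0.025,0,0],"turn":0},{"linear":[-0.025,0,0],"turn":0},{"linear":[0,0,0],"turn":0}])

```text
t: 30.35
ee_pos: [641.2, -95.8, 164.3]
orientation: [0.008, 3.139, 0.001]
ft_force: [0.6, -0.0, 0.5]
width: 0.5
grasp_force: 0.0
```

```bash
python3 - <<'E'
from h import *
to([567,-100,100])
W=cam("wrist"); bar(W,40,(150,0,340,260))
T=cam("top"); h=cv2.cvtColor(T["frame"],cv2.COLOR_BGR2HSV)
S=cam("scene"); bar(S,40,(200,130,270,230))
for nm,lo,hi,b in (("bowl",(95,90,60),(120,255,255),(190,90,240,140)),("padlock",(18,120,100),(32,255,255),(125,130,160,160)),("marble",(50,100,40),(85,255,255),(190,90,240,140))):
    m=cv2.inRange(h,lo,hi); k=np.zeros_like(m);k[b[1]:b[3],b[0]:b[2]]=1
    for f in (m*k, cv2.inRange(cv2.cvtColor(cv2.imread("pics/top0.png"),cv2.COLOR_BGR2HSV),lo,hi)*k):
        ys,xs=np.nonzero(f); print(nm,len(xs),xs.mean().round(1) if len(xs) else None,ys.mean().round(1) if len(xs) else None)
E
```

```text
t 30.35 tcp [641.2 -95.8 164.3] yang 89.7 w 0.5 F [ 0.6 -0.   0.5]
d [74.3 -4.6 64.1]
px (228, 28, 40, 160) rect [ 568.9 -102.4] [ 35.1 146.9] 89.03
px (219, 173, 27, 38) rect [ 585.2 -100.8] [123.3  36.3] 1.01
bowl 1567 214.4 115.9
bowl 1568 214.4 116.0
padlock 200 139.5 148.1
padlock 206 139.7 148.2
marble 38 215.8 119.2
marble 39 215.9 119.3
```

Bystanders haven't moved and the flashlight is in the cell. One last gentle touch will confirm the flashlight is still seated after the stroke.

Emit:
arm_command(series=[{"linear":[0.025,-0.002,0.025],"turn":0},{"linear":[0.025,-0.002,0.03],"turn":0},{"linear":[0.024,0,0.03],"turn":0},{"linear":[0,0,0.012],"turn":0},{"linear":[0,0,0.005],"turn":0},{"linear":[0,0,0.0015],"turn":0},{"linear":[0,0,0],"turn":0}])

```text
t: 31.2
ee_pos: [566.5, -100.1, 61.6]
orientation: [0.009, 3.139, -0.001]
ft_force: [-0.1, -0.4, -0.5]
width: 0.4
grasp_force: 0.0
```

Emit:
arm_command(series=[{"linear":[0,0,0.001],"turn":0},{"linear":[0,0,0.0005],"turn":0},{"linear":[0,0,0],"turn":0}])

```text
t: 31.5
ee_pos: [565.2, -99.9, 59.6]
orientation: [0.009, 3.141, -0.0]
ft_force: [-0.3, -0.3, 1.0]
width: 0.5
grasp_force: 0.0
```

Emit:
arm_command(series=[{"linear":[0,0,0.0004],"turn":0},{"linear":[0,0,0],"turn":0}])

```text
t: 31.7
ee_pos: [565.1, -99.9, 59.4]
orientation: [0.009, 3.141, -0.0]
ft_force: [-0.7, -0.1, 4.7]
width: 0.4
grasp_force: 2.4
```

Emit:
arm_command(series=[{"linear":[0,0,0.0004],"turn":0},{"linear":[0,0,0],"turn":0}])

```text
t: 31.9
ee_pos: [565.2, -99.9, 59.3]
orientation: [0.009, 3.141, -0.0]
ft_force: [-1.6, 1.4, 9.2]
width: 0.5
grasp_force: 4.5
```

It's flush and stiff, so I'll lift off and hand in.

Emit:
arm_command(series=[{"linear":[0,0,-0.01],"turn":0},{"linear":[0,0,-0.03],"turn":0},{"linear":[0,0,-0.035],"turn":0},{"linear":[0,0,-0.035],"turn":0},{"linear":[0,0,0],"turn":0},{"linear":[0,0,0],"turn":0}])

```text
t: 32.5
ee_pos: [565.1, -100.0, 169.4]
orientation: [0.009, 3.14, -0.001]
ft_force: [-1.6, 0.4, -0.4]
width: 0.5
grasp_force: 0.0
```

```bash
python3 -c "
from workcell import ctrl
print(ctrl.close_job())"
```

```text
the job is handed in; nothing more can be done
None
```

I handed the job in at about 32.5 s: the flashlight was laid down, re-gripped and set in its cell, all three were pressed to their stops and stroked in order, and the bowl, marble and padlock stayed put; the stroke was light on the case and tin (about 2–6 N) but reached about 17–19 N on the flashlight, which a last touch found still flush.

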